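Put the spatula away and crack open a stuck desiccator lid

ROBOT

A 6-joint arm with a two-finger parallel gripper is mounted at the origin on a cart in front of the work surface, level with it; the furniture and walls round the work are solid. World frame = base frame: x ahead of the robot, y to its left, z up, the work surface at z = 0. Lengths are in m, angles in rad, forces in N, time in s.
With the tool pointing down it reaches from about 0.325 to 0.9 m from the base axis. Payload 6.1 kg.
Tool frame: the origin (TCP) lies midway between the tips of the shut fingers; the grasp point (between the pads) lies 19 mm behind it; z points along the fingers, y is the direction in which the jaws open and shut (so a half turn about z gives the same grasp; the last joint's range is limited). The gripper opens to 85 mm and grips with 20 to 120 N. Pads are 22 mm wide; open, the fingers measure 114 mm over their backs; the gripper's body (76 mm by 85 mm) begins 54 mm behind the grasp point. The pads swing forward as they close: fully open they stand 13 mm farther back than shut.
Start: joints at [0.571, 0.22, 1.526, -0, 1.395, -0.126], TCP at [0.479, 0.401, 0.231] pointing down, gripper open.
Joint ranges: [-2.98, 2.98], [-0.91, 2.08], [0.09, 2.57], [-1.24, 4.39], [0.2, 2.65], [-2.68, 2.68]. Speed limits (rad/s): [2.57, 2.57, 3.01, 3.14, 3.14, 3.14].

INTERFACE

Orientations are given as a 3x3 rotation matrix whose columns are the frame's x, y, z axes.
In Python, from workcell import ctrl gives the robot as it stands.
- The arm moves only by the tool servo_tool, never from a script. Its arguments are lists of equal length, an entry for each row: "rotation": the turn, a rotation vector about the tool's x, y, z in degrees, a list of three; "linear": the shift along the tool's x, y, z in mm, a list of three; "fingers": the opening, from 0 (shut) to 1 (fully open). A call has 1 to 12 rows; each row is the pose to reach, as a shift and turn from the pose measured when the call began, along the tool's axes at that moment; what a row does not reach only later rows make up. A row lasts 1/10 s, in which the tool goes at most 50 mm and 8.59 degrees, less where a joint would pass 70% of its speed; a pose out of reach is approached as far as the arm can. A call with a gripper value outside its range is refused whole. The fingers move at their own pace and stop on an object; the grip force is fixed at half the most. Time passes only in rows, so rows that repeat a pose let the fingers close. It gives the time, the measured TCP pose, the force and the opening at its end, in the units of the state.
- ctrl.state(): the state, without advancing time (a new reading comes with each control period).
- ctrl.grab_frame(name): name is "scene" or "top" or "wrist"; returns a dict with "image" (420x560x3 uint8, red, green, blue), "depth" (420x560 float32, m along the optical axis (not along the pixel's ray), 0 where there is no reading), "intrinsics" (3x3 intrinsics, pixels), "rvec" (rotation vector, rad) and "tvec" (3), from world to camera coordinates, as OpenCV has them. Camera axes: x right, y down, z forward; pixel columns grow to the right and rows downward; lengths in m; the calibration is good to about 2 mm. A picture is of the moment at which its call begins.
- ctrl.job_done(): hands the job in, once; it reports no verdict.
The state is a dict: "clock": time; "q": joint angles; "joint_vel": joint speeds; "effort": joint torques, N m; "tcp_pos": TCP position; "eef_rot": TCP orientation; "contact_force": force on the tool from outside, world axes, zero at the start; "ft_torque": the same for the moment, N m; "finger_gap": finger opening in m.
Only numpy, scipy, OpenCV 4.12 (cv2) and the standard library are available. Lean on these libraries where they do the work, as an engineer would, in place of code of your own. Each camera call takes 0.05 s, during which the arm holds its last target.

TASK

The desiccator's lid is stuck to its rubber seal and a flat spatula lies on top of it. First slide the spatula, blade first, into the slot of the metal holder block until its handle stops at the block, and let go of it; only then take the lid by its bar, pull it free of the seal and finish while still holding it, steady, just ajar: a gap of about 3 cm at the front edge, without ever letting the lid fly wide open. Leave the bottle, the dish and the carton where they stand.

Things in the scene. Friction and masses are not known exactly. Their poses are not given: they have to be found in the camera images.
- desiccator: Fixed grey box, 160 (x) x 180 (y) mm, rim with a black rubber gasket, its white lid hinged along the far (+x) edge. Origin: centre of its underside, on the table. x points from the front (the side towards the robot, with a round dial) to the hinge, y to the left, z up. The closed lid's top is flat, 79 mm above the table. The lid is a part of this body.
- lid (a joint): Lid angle, rad: 0 = shut, grows as the front edge rises (0.19 = 30 mm gap), stop at 1.2. The seal holds with under 1 mm of give until pulled up at the bar with 10 to 20 N (more if fast), then gives way; it has let go once the bar is 11 mm up (0.075 rad), and from there only the lid's weight (2 to 3 N at the bar) pulls down. If released it drops onto the seal's edge at about 0.075 rad.
- lid_bar (a point): Middle of the round dark steel bar handle on the lid: 12 mm in diameter, 72 mm long between its end posts, running along the desiccator's y. With the lid shut it lies 142 mm in front of the hinge line and 28 mm above the lid's top (107 mm above the table), with 22 mm clear under the bar. Its axes are the lid's: parallel to the desiccator's when shut, turning with the lid.
- lid_hinge (a point): Point on the hinge line, mid-width, at the lid's underside: 80 mm behind the desiccator's centre, 69 mm above the table. Fixed to the lid.
- spatula: Loose flat spatula, 155 mm long, 60 g. Origin on the underside where blade and handle meet; x points along the blade to its tip, z up as it lies. Steel blade from x = 0 to 80 mm, 24 mm wide, 3 mm thick, round end, flush with the underside. Black handle from x = -75 to 0 mm, 14 mm wide, 16 mm high. At the start it lies flat on the shut lid, across it, 80 to 105 mm behind the bar, its blade to the left.
- spatula_grip (a point): Centre of the spatula's handle (37.5 mm behind the origin, 8 mm above the underside); axes as the spatula's.
- spatula_tip (a point): Tip of the spatula's blade (80 mm ahead of the origin, 1.5 mm above the underside); axes as the spatula's.
- holder: Fixed aluminium block, 95 (x) x 70 (y) x 52 mm high. Origin on the table under it; x points from the front face (at x = -45 mm, towards the robot) to the back. One level, black-lined letterbox slot opens in the front face: 30 mm wide, 9 mm high, its floor 30 mm above the table, running straight along x for 87 mm. The blade fits in flat; the handle (16 mm high) does not and stops at the front face, the tip then being at x = 35 mm.
- slot_mouth (a point): Centre of the slot's opening in the holder's front face, 34.5 mm above the table; axes as the holder's.
- medium: Bystander: loose small bottle, 44 mm in diameter, 88 mm tall, origin under its centre.
- small_dish: Bystander: loose round clear dish, 39 mm in diameter, 14 mm high, origin under its centre.
- filter_carton: Bystander: loose small carton, 50 x 74 x 32 mm, origin under its centre.

How it is judged:
On the way, in this order (a step that is already met when the one before it is completed fails the run):
1. the spatula is fully home in the holder's slot and let go, with the lid still shut (x of spatula_tip in the frame of holder above 0.025 m and y of spatula_tip in the frame of holder between -0.016 and 0.016 m and z of spatula_tip in the frame of holder between 0.027 and 0.042 m and contact force between the fingers and spatula below 0.2 N and value of joint lid below 0.03 rad), for 0.3 s.
2. the lid has broken free of its seal (value of joint lid above 0.09 rad), for 0.1 s.
At the end, for the whole second after the job is handed in: The fingers still hold the lid (contact over 0.5 N), steady (under 0.1 rad/s) and between 0.11 and 0.30 rad open (a gap of 18 to 47 mm at the front edge); the spatula's blade is in the slot with its tip within 10 mm of fully home (x of spatula_tip in the frame of holder above 0.025 m and y of spatula_tip in the frame of holder between -0.016 and 0.016 m and z of spatula_tip in the frame of holder between 0.027 and 0.042 m and value of joint lid between 0.11 and 0.3 rad and velocity of joint lid between -0.1 and 0.1 rad/s and contact force between the fingers and desiccator above 0.5 N); the arm keeps its last pose, push and grip.
It fails at once if the lid flew wide open (over 0.5 rad, 8 cm at the front edge) (value of joint lid above 0.5 rad).
It fails at once if the small bottle was moved by more than 30 mm (distance of medium from where it was at the start of the episode above 0.03 m).
It fails at once if the small dish was moved by more than 30 mm (distance of small_dish from where it was at the start of the episode above 0.03 m).
It fails at once if the small carton was moved by more than 30 mm (distance of filter_carton from where it was at the start of the episode above 0.03 m).
It also fails if it takes over 54 s, if anything falls off the work surface, if the arm or the gripper's body presses on something with over 40 N, if the wrist force passes 120 N, or if a joint passes its speed limit or range.

## Working session

There is one attempt and no reset: what is moved stays moved. The work goes in short steps, Python scripts to look and compute and a tool call to move; the robot and the scene stay as the last step left them, time stands still between calls to the robot, and variables do not carry over. Pictures are saved under pics/ and viewed, and the job is handed in when it is done.

Besides the shell and the picture viewer there is one more tool, called after "Request:" as name(argument=value, ...), one argument or row to a line, values as JSON. servo_tool: Moves the arm, as the interface text tells. Its arguments: {"type":"object","properties":{"rotation":{"type":"array","items":{"type":"array","items":{"type":"number"}}},"linear":{"type":"array","items":{"type":"array","items":{"type":"number"}}},"fingers":{"type":"array","items":{"type":"number"}}},"required":["rotation","linear","fingers"]}

```bash
ls; mkdir -p pics
cat > h.py <<'E'
import numpy as np, cv2, pickle
from workcell import ctrl
def grab(n,tag):
    f=ctrl.grab_frame(n); pickle.dump(f,open(f'pics/{tag}.pkl','wb'))
    cv2.imwrite(f'pics/{tag}.png',f['image'][:,:,::-1]); return f
def load(tag): return pickle.load(open(f'pics/{tag}.pkl','rb'))
def crop(tag,x0,y0,x1,y1,s):
    im=load(tag)['image'][y0:y1,x0:x1,::-1]
    cv2.imwrite(f'pics/{tag}_c{x0}_{y0}.png',cv2.resize(im,None,fx=s,fy=s,interpolation=cv2.INTER_CUBIC))
def w(f,u,v,d=None,z=None):
    K=np.array(f['intrinsics']);R=cv2.Rodrigues(np.array(f['rvec'],float))[0];t=np.array(f['tvec'],float).ravel()
    ray=np.linalg.inv(K)@np.array([u,v,1.]); C=-R.T@t; r=R.T@ray
    if z is not None: return C+r*(z-C[2])/r[2]
    if d is None: d=f['depth'][int(round(v)),int(round(u))]
    return C+r*d
def cloud(f):
    K=np.array(f['intrinsics']);R=cv2.Rodrigues(np.array(f['rvec'],float))[0];t=np.array(f['tvec'],float).ravel()
    d=f['depth'];v,u=np.mgrid[:d.shape[0],:d.shape[1]]
    p=np.stack([(u-K[0,2])/K[0,0]*d,(v-K[1,2])/K[1,1]*d,d],-1)
    P=(p-t)@R; P[d==0]=np.nan; return P
E
python3 - <<'E'
from h import *
np.set_printoptions(precision=4,suppress=True)
for n in ['scene','top','wrist']: grab(n,n+'0')
s=ctrl.state(); print(s)
E
```

```text
pics
{'clock': 0.15, 'q': array([ 0.5709,  0.221 ,  1.5273,  0.    ,  1.3947, -0.1261]), 'joint_vel': array([-0.001 , -0.0014, -0.0024,  0.0003, -0.0002, -0.0001]), 'effort': array([  0.001 , -49.7482, -38.9905,  -0.0001,   0.0072,  -0.    ]), 'tcp_pos': array([0.4788, 0.401 , 0.2305]), 'eef_rot': array([[-0.6419,  0.7667, -0.0013],
       [ 0.7667,  0.6419, -0.0008],
       [ 0.0002, -0.0015, -1.    ]]), 'contact_force': array([0.2969, 0.0157, 1.0292]), 'ft_torque': array([-0.0396,  0.0085, -0.0091]), 'finger_gap': 0.0853174951819246}
```

View pics/scene0.png

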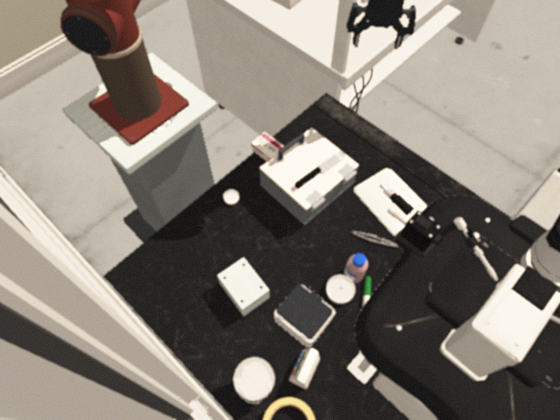

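View pics/top0.png

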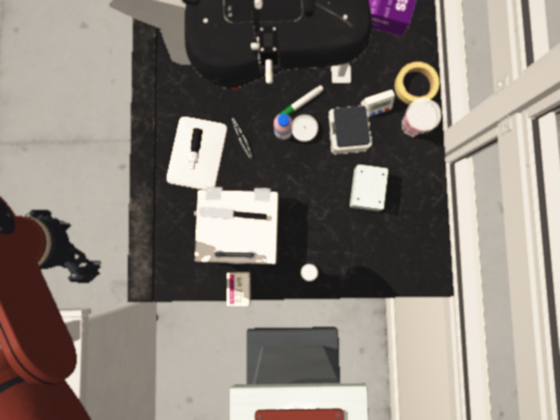

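View pics/wrist0.png

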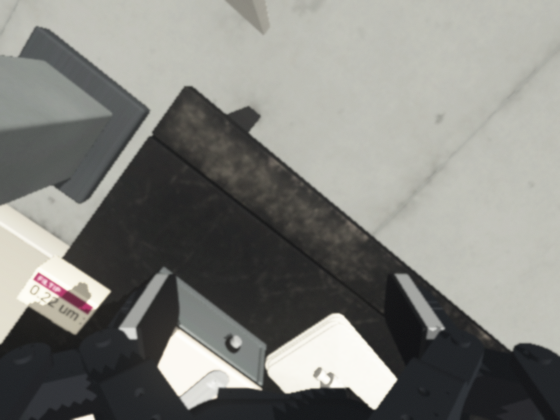

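Run:
```python
from h import *
np.set_printoptions(precision=4,suppress=True)
crop('top0',185,170,325,310,5.5)
crop('top0',330,150,410,220,8)
f=load('top0');P=cloud(f)
for n,(u,v) in dict(table=(300,240),lid=(260,235),holder=(370,188),dish=(309,272),carton=(238,289),bottle=(283,125),handle=(255,215),bar=(235,254)).items(): print(n,P[v,u])
```

```text
table [ 0.4909 -0.0142  0.002 ]
lid [0.5012 0.0779 0.0808]
holder [ 0.606  -0.1765  0.0543]
dish [ 0.4149 -0.033   0.0144]
carton [nan nan nan]
bottle [0.7509 0.0216 0.0841]
handle [0.5448 0.0876 0.0946]
bar [0.4601 0.1301 0.1149]
```

View pics/top0_c185_170.png

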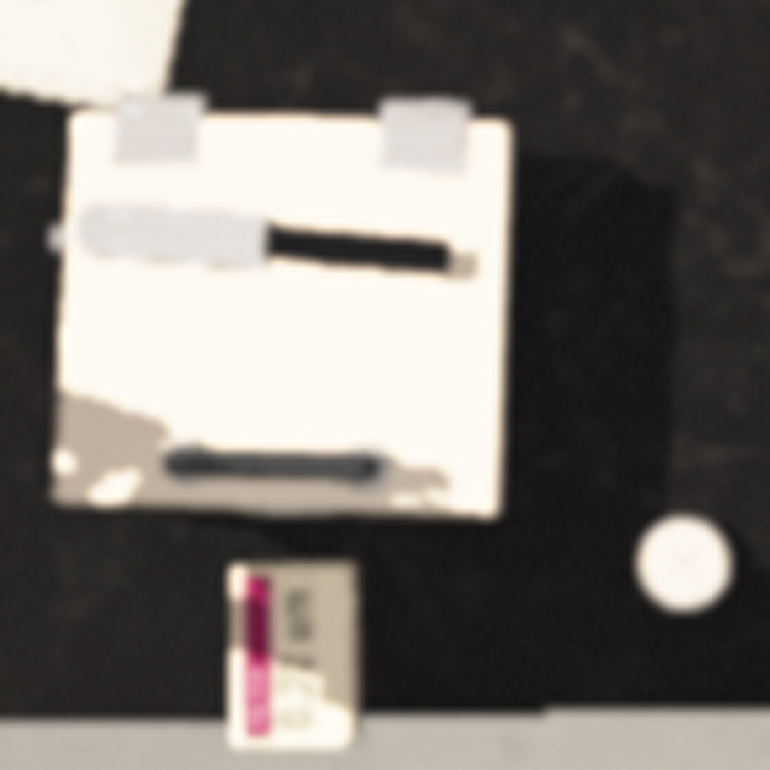

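View pics/top0_c330_150.png

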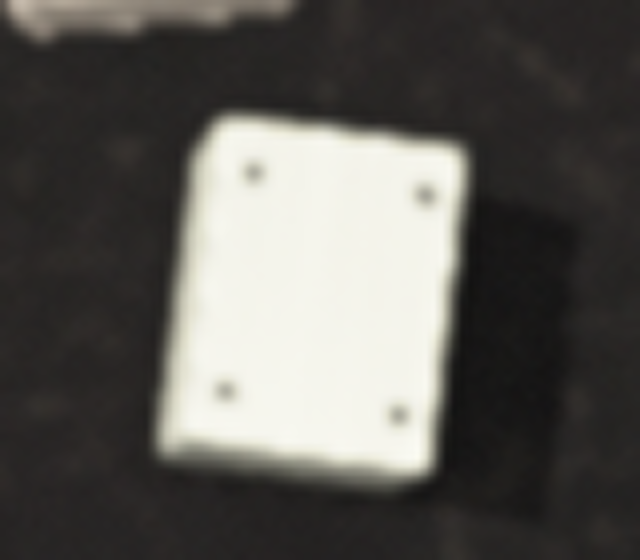

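Run:
```python
from h import *
np.set_printoptions(precision=4,suppress=True)
f=load('top0')
def px(x0,y0,s,x,y): return x0+(x+.5)/s-.5, y0+(y+.5)/s-.5
H=[w(f,*px(330,150,8,*p),z=.052) for p in [(208,113),(468,143),(435,474),(162,440)]]
print('holder BL BR FR FL',*H,'c',np.mean(H,0))
a=np.array(H);print(np.linalg.norm(a-np.roll(a,-1,0),axis=1)); 
ax=(a[0]-a[3]+a[1]-a[2]);print('xaxis ang deg',np.degrees(np.arctan2(ax[1],ax[0])))
ay=(a[0]-a[1]+a[3]-a[2]);print('from y',np.degrees(np.arctan2(-ay[0],ay[1])))
S=[w(f,*px(185,170,5.5,*p),z=.079) for p in [(70,115),(513,120),(502,520),(52,505)]]
a=np.array(S);print('lid',a,np.linalg.norm(a-np.roll(a,-1,0),axis=1),a.mean(0))
B=np.array([w(f,*px(185,170,5.5,*p),z=.107) for p in [(180,463),(368,466)]]);print('bar',B,B.mean(0),np.linalg.norm(B[0]-B[1]))
T=w(f,*px(185,170,5.5,78,229),z=.082);J=w(f,*px(185,170,5.5,268,240),z=.087);E_=w(f,*px(185,170,5.5,449,258),z=.095)
print('tip',T,'junction',J,'end',E_,np.linalg.norm(T-J),np.linalg.norm(J-E_),np.linalg.norm(T-E_))
P=cloud(f);K=P[...,2]
m=(K>.088)&(K<.1)&(abs(P[...,0]-.55)<.04)&(abs(P[...,1]-.1)<.08);print('handle cloud',m.sum(),P[m].min(0),P[m].max(0),np.median(P[m],0))
for u,v in [(215,213),(225,214),(232,215),(245,215),(250,215),(262,216)]:print(P[v,u])
crop('scene0',240,110,380,230,5.5)
crop('scene0',200,240,290,330,8)
```

```text
holder BL BR FR FL [ 0.6643 -0.1459  0.052 ] [ 0.6538 -0.221   0.052 ] [ 0.5573 -0.207   0.052 ] [ 0.5687 -0.1289  0.052 ] c [ 0.611  -0.1757  0.052 ]
[0.0758 0.0976 0.0788 0.0971]
xaxis ang deg -9.155432433674006
from y -8.147413989474853
lid [[0.6045 0.2184 0.079 ]
 [0.5987 0.0363 0.079 ]
 [0.4361 0.0437 0.079 ]
 [0.4455 0.2254 0.079 ]] [0.1822 0.1627 0.1819 0.1592] [0.5212 0.1309 0.079 ]
bar [[0.4613 0.1692 0.107 ]
 [0.4587 0.0954 0.107 ]] [0.46   0.1323 0.107 ] 0.07385240592611629
tip [0.557  0.2144 0.082 ] junction [0.5505 0.1363 0.087 ] end [0.541  0.0628 0.095 ] 0.07855653315347491 0.07453783309175273 0.15301959745995344
handle cloud 210 [0.5378 0.0634 0.0903] [0.5572 0.1364 0.0992] [0.5468 0.1009 0.0944]
[0.5522 0.1778 0.083 ]
[0.5498 0.1558 0.0804]
[0.5472 0.14   0.0807]
[0.5453 0.1097 0.0944]
[0.5452 0.0987 0.0928]
[0.5425 0.0722 0.093 ]
```

View pics/scene0_c240_110.png

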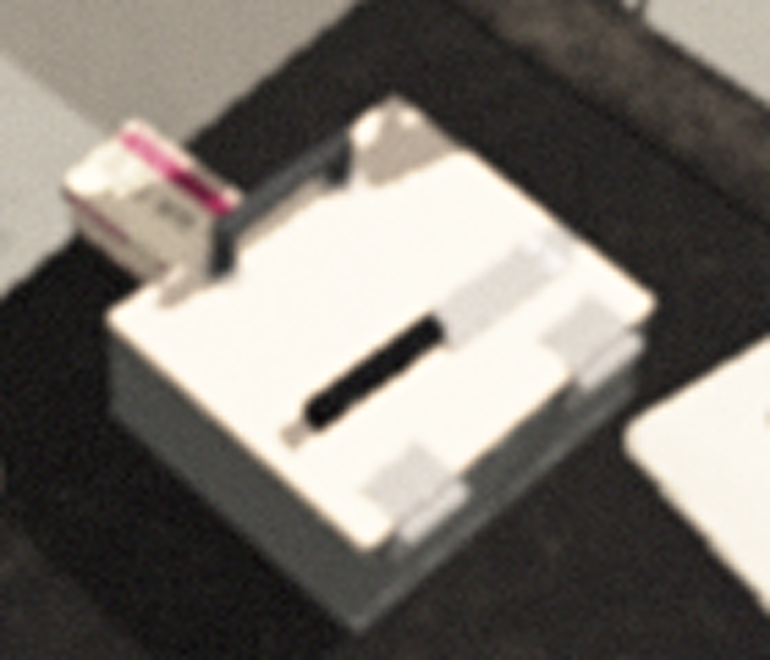

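View pics/scene0_c200_240.png

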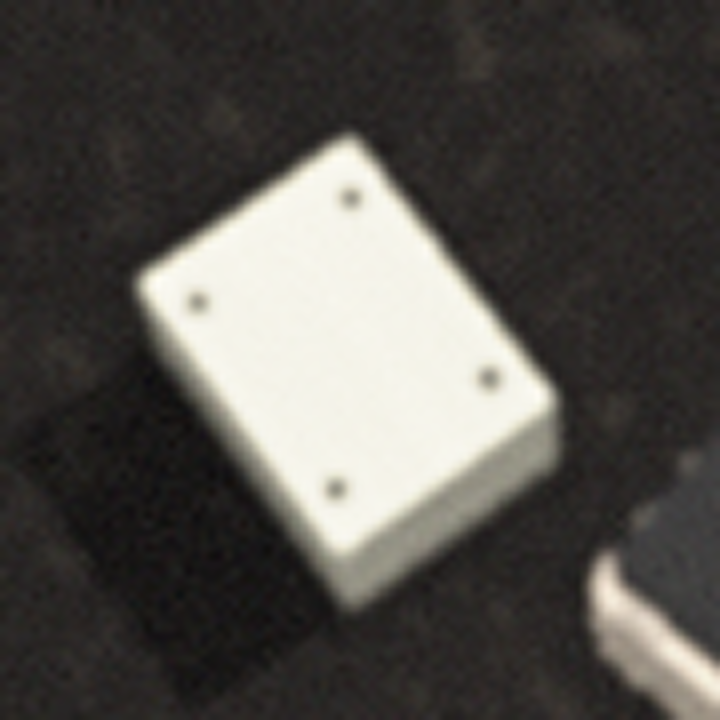

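```bash
cat >> h.py <<'E'
def plan(p,yaw_y=None,R=None):
    """p target tcp; yaw_y: world angle deg of tool y axis with tool down"""
    s=ctrl.state();R0=np.array(s['eef_rot']);
    if R is None:
        a=np.radians(yaw_y);y=np.array([np.cos(a),np.sin(a),0]);z=np.array([0,0,-1.]);R=np.stack([np.cross(y,z),y,z],1)
    print('lin',np.round(R0.T@(np.array(p)-s['tcp_pos'])*1000,1),'rot',np.round(np.degrees(cv2.Rodrigues(R0.T@R)[0].ravel()),2),'q',np.round(s['q'],3),'t',s['clock'],'gap',s['finger_gap'],'F',np.round(s['contact_force'],1),'tcp',np.round(s['tcp_pos'],4))
E
python3 -c "
from h import *
plan([.546,.100,.160],-6)"
```

```text
lin [-273.9 -141.6   70.6] rot [-9.000e-02  2.000e-02  4.594e+01] q [ 0.571  0.221  1.527  0.     1.395 -0.126] t 0.15 gap 0.0853174951819246 F [0.3 0.  1. ] tcp [0.4788 0.401  0.2305]
```

Request:
servo_tool(
  rotation=[
    [0,0,8],
    [0,0,16],
    [0,0,24],
    [0,0,32],
    [0,0,40],
    [0,0,46],
    [0,0,46],
    [0,0,46],
    [0,0,46],
    [0,0,46],
  ],
  linear=[
    [-35,-18,0],
    [-75,-38,0],
    [-115,-58,10],
    [-155,-80,20],
    [-195,-100,40],
    [-235,-120,60],
    [-274,-142,70],
    [-274,-142,70],
    [-274,-142,70],
    [-274,-142,70],
  ],
  fingers=[0.45,0.45,0.45,0.45,0.45,0.45,0.45,0.45,0.45,0.45],
)

```text
clock: 1.15
tcp_pos: [0.5458, 0.1004, 0.1609]
eef_rot: [[0.105, 0.994, -0.001], [0.994, -0.105, -0.0], [-0.0, -0.001, -1.0]]
contact_force: [0.2, 0.5, -0.4]
finger_gap: 0.0384
```

```bash
python3 -c "
from h import *
plan([.546,.100,.083],-6)
grab('wrist','w1');plan([.546,.100,.083],-6)"
```

```text
lin [-0.4  0.3 77.9] rot [-0.05  0.02 -0.04] q [ 0.04   0.116  1.781 -0.     1.246  0.146] t 1.15 gap 0.03844395412274636 F [ 0.2  0.5 -0.4] tcp [0.5458 0.1004 0.1609]
lin [-0.8  0.3 78.1] rot [-0.03  0.03  0.01] q [ 0.041  0.116  1.781 -0.     1.246  0.145] t 1.2 gap 0.03828800109170065 F [-1.2  0.5 -0.6] tcp [0.5459 0.1008 0.1611]
```

View pics/w1.png

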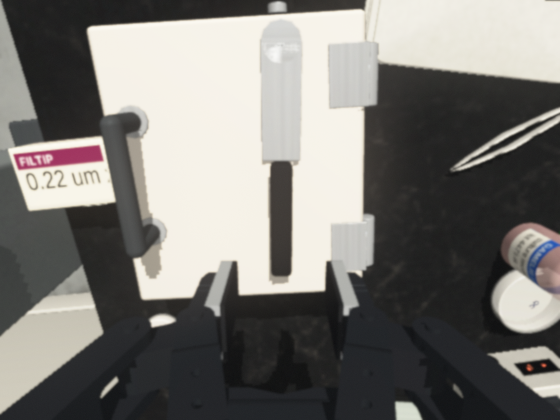

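Run:
```python
from h import *
np.set_printoptions(precision=4,suppress=True)
f=load('w1')
for n,u,v,z in [('tip',281,20,.082),('blade junction',281.5,161,.082),('hjunc L',272.5,163,.095),('hjunc R',292.5,163,.095),('hend',281,274,.095),('hend L',272,270,.095),('hend R',291,270,.095),('bar1',115.5,122,.107),('bar2',133.5,250,.107)]: print(n,w(f,u,v,z=z))
```

```text
tip [0.5561 0.2178 0.082 ]
blade junction [0.548  0.1392 0.082 ]
hjunc L [0.5429 0.1409 0.095 ]
hjunc R [0.5546 0.1397 0.095 ]
hend [0.5402 0.0678 0.095 ]
hend L [0.5347 0.0713 0.095 ]
hend R [0.5469 0.0701 0.095 ]
bar1 [0.4624 0.174  0.107 ]
bar2 [0.4546 0.0995 0.107 ]
```

Request:
servo_tool(
  rotation=[
    [0,0,0],
    [0,0,0],
    [0,0,0],
    [0,0,0],
    [0,0,0],
    [0,0,0],
    [0,0,0],
  ],
  linear=[
    [1,-1,25],
    [1,-1,45],
    [1,-1,60],
    [1,-1,70],
    [1,-1,75],
    [1,-1,78],
    [1,-1,78],
  ],
  fingers=[0.45,0.45,0.45,0.45,0.45,0.45,0.45],
)

```text
clock: 1.9
tcp_pos: [0.5452, 0.102, 0.0833]
eef_rot: [[0.104, 0.995, -0.0], [0.995, -0.104, -0.0], [-0.0, -0.0, -1.0]]
contact_force: [1.2, -0.1, 0.0]
finger_gap: 0.0384
```

Request:
servo_tool(
  rotation=[
    [0,0,0],
    [0,0,0],
    [0,0,0],
    [0,0,0],
    [0,0,0],
    [0,0,0],
    [0,0,0],
  ],
  linear=[
    [0,0,0],
    [0,0,0],
    [0,0,0],
    [0,0,0],
    [0,0,0],
    [0,0,0],
    [0,0,0],
  ],
  fingers=[0.3,0,0,0,0,0,0],
)

```text
clock: 2.6
tcp_pos: [0.546, 0.102, 0.0843]
eef_rot: [[0.104, 0.995, 0.002], [0.995, -0.104, -0.0], [-0.0, 0.002, -1.0]]
contact_force: [-0.9, -0.0, 6.8]
finger_gap: 0.0124
```

Request:
servo_tool(
  rotation=[
    [0,0,0],
    [0,0,0],
    [0,0,0],
    [0,0,0],
    [0,0,0],
    [0,0,0],
    [0,0,0],
  ],
  linear=[
    [0,0,-5],
    [0,0,-15],
    [0,0,-30],
    [0,0,-45],
    [0,0,-65],
    [0,0,-80],
    [0,0,-80],
  ],
  fingers=[0,0,0,0,0,0,0],
)

```text
clock: 3.3
tcp_pos: [0.548, 0.1021, 0.1681]
eef_rot: [[0.104, 0.995, 0.008], [0.995, -0.104, -0.0], [0.001, 0.008, -1.0]]
contact_force: [-0.0, 0.2, -0.7]
finger_gap: 0.0123
```

```bash
python3 -c "
from h import *
grab('wrist','w2');grab('top','t2')
crop('t2',160,150,300,290,5.5)
a=np.radians(-9); h=np.array([.611,-.1757]);ex=np.array([np.cos(a),np.sin(a)])
print(h-ex*(.0475+.0375+.0), h-ex*(.0475+.0375+.1))
plan([.43,-.147,.165],-99)"
```

```text
[ 0.52704649 -0.16240307] [ 0.42827766 -0.14675962]
lin [-259.7  -89.5   -0.4] rot [ 0.13 -0.13 93.02] q [ 0.043  0.111  1.779 -0.     1.249  0.148] t 3.4 gap 0.01193642325860051 F [-0.7  0.3 -1. ] tcp [0.5461 0.102  0.1648]
```

View pics/w2.png

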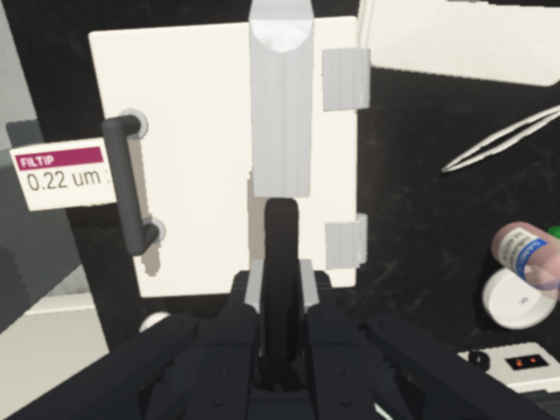

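View pics/t2_c160_150.png

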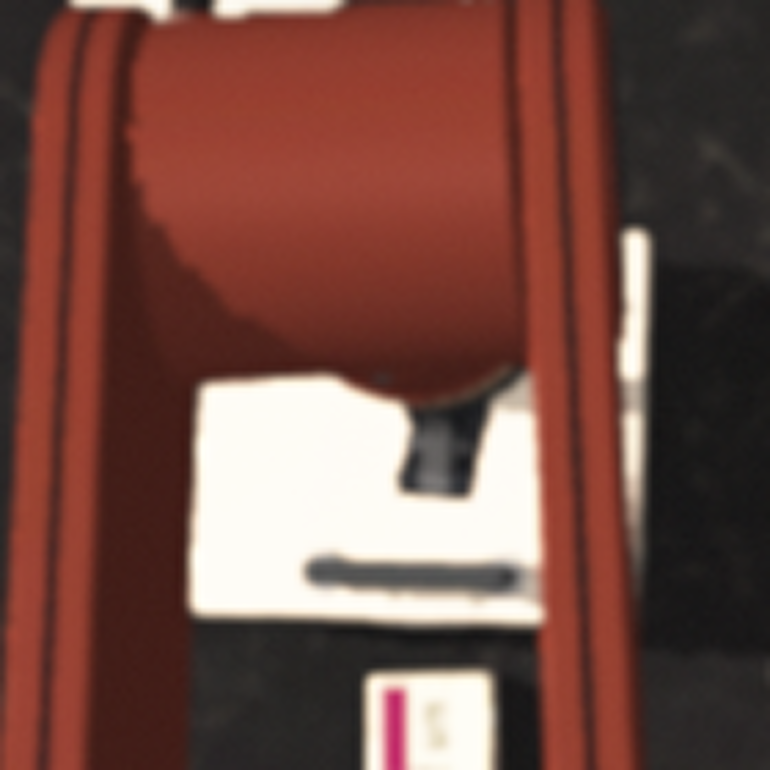

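Run:
```python
from h import *
np.set_printoptions(precision=4,suppress=True)
f=load('w2');P=cloud(f)
for u,v in [(281,60),(281,80),(281,100),(281,130),(281,160),(281,185),(262,130),(300,130),(281,210),(281,230),(281,250)]: print(u,v,P[v,u])
g=load('w1');P1=cloud(g)
print('w1 blade',P1[120,281],P1[60,281],'handle',P1[200,283],P1[250,282],'lid',P1[220,200],P1[100,200],'lid w2',P[220,200],P[100,200])
```

```text
281 60 [0.5556 0.1931 0.1644]
281 80 [0.5548 0.1859 0.1656]
281 100 [0.5541 0.1786 0.1646]
281 130 [0.5529 0.1673 0.1652]
281 160 [0.5516 0.1553 0.1652]
281 185 [0.5505 0.1447 0.1651]
262 130 [0.5453 0.168  0.1643]
300 130 [0.5604 0.1665 0.166 ]
281 210 [0.5497 0.1377 0.177 ]
281 230 [0.5488 0.1294 0.1771]
281 250 [0.548  0.1216 0.179 ]
w1 blade [0.5503 0.1639 0.0809] [0.5539 0.1973 0.0816] handle [0.5467 0.1176 0.0947] [0.5426 0.0847 0.0949] lid [0.4895 0.1045 0.078 ] [0.5033 0.1805 0.0794] lid w2 [0.4908 0.1041 0.0785] [0.5044 0.1822 0.0781]
```

Request:
servo_tool(
  rotation=[
    [0,0,8],
    [0,0,16],
    [0,0,24],
    [0,0,32],
    [0,0,40],
    [0,0,48],
    [0,0,56],
    [0,0,64],
    [0,0,72],
    [0,0,80],
    [0,0,88],
    [0,0,93],
  ],
  linear=[
    [-20,-7,0],
    [-45,-15,0],
    [-70,-24,0],
    [-95,-33,0],
    [-120,-42,0],
    [-145,-50,0],
    [-170,-58,0],
    [-195,-66,0],
    [-220,-75,0],
    [-240,-82,0],
    [-255,-87,0],
    [-260,-90,0],
  ],
  fingers=[0,0,0,0,0,0,0,0,0,0,0,0],
)

```text
clock: 4.6
tcp_pos: [0.4281, -0.1481, 0.1633]
eef_rot: [[0.987, -0.163, 0.001], [-0.163, -0.987, 0.0], [0.001, -0.0, -1.0]]
contact_force: [0.1, -0.6, -0.8]
finger_gap: 0.012
```

Request:
servo_tool(
  rotation=[
    [0,0,0],
    [0,0,0],
    [0,0,0],
  ],
  linear=[
    [0,0,15],
    [0,0,30],
    [0,0,30],
  ],
  fingers=[0,0,0],
)

```text
clock: 4.9
tcp_pos: [0.4257, -0.1469, 0.1301]
eef_rot: [[0.987, -0.163, -0.005], [-0.163, -0.987, 0.004], [-0.005, -0.003, -1.0]]
contact_force: [0.2, -0.0, -0.9]
finger_gap: 0.0125
```

```bash
python3 -c "
from h import *
grab('wrist','w3');grab('top','t3')
crop('t3',250,160,410,280,5)
f=load('top0')
p=np.array([w(f,330+(x+.5)/8-.5,150+(y+.5)/8-.5,z=.052) for x,y in [(254,172),(426,195),(399,415),(226,391)]])
print(p,p.mean(0));d=p[0]-p[3]+p[1]-p[2];print(np.degrees(np.arctan2(d[1],d[0])))
plan([.43,-.147,.165],-99)"
```

```text
[[ 0.64658799 -0.15855894  0.052     ]
 [ 0.63875119 -0.20809766  0.052     ]
 [ 0.57457135 -0.19739246  0.052     ]
 [ 0.58255862 -0.14790953  0.052     ]] [ 0.61061729 -0.17798965  0.052     ]
-9.456413744854089
lin [  2.3  -1.2 -32.4] rot [-0.07  0.09 -0.37] q [-5.080e-01 -1.020e-01  2.058e+00  1.000e-03  1.188e+00  1.226e+00] t 5.0 gap 0.011842087987284866 F [ 1.2 -0.  -0.2] tcp [ 0.4275 -0.1477  0.1326]
```

View pics/w3.png

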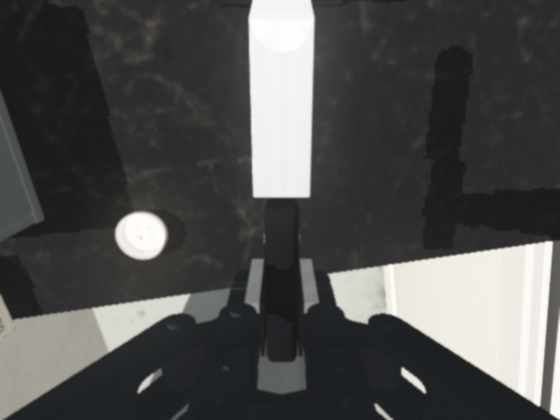

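View pics/t3_c250_160.png

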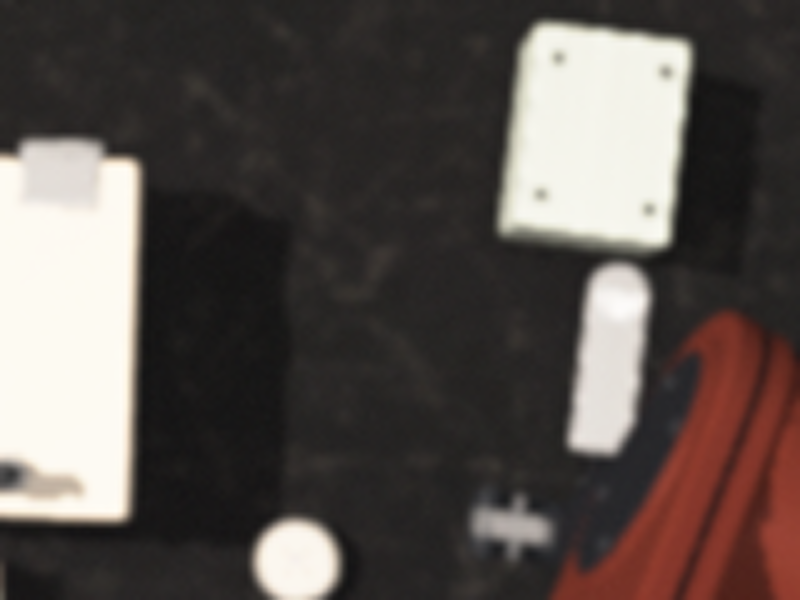

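```bash
python3 -c "
from h import *
plan([.436,-.1494,.0385],-99.3)
f=load('t3');P=cloud(f)
def q(x,y):return 250+(x+.5)/5-.5,160+(y+.5)/5-.5
for x,y in [(619,263),(586,310),(651,300),(604,450)]: print(w(f,*q(x,y),z=.131))
for x,y in [(615,320),(610,350),(603,420)]: u,v=q(x,y);print(P[int(v),int(u)])
"
```

```text
lin [ 8.9  0.4 94. ] rot [-0.07  0.09 -0.07] q [-5.080e-01 -1.020e-01  2.058e+00  1.000e-03  1.188e+00  1.226e+00] t 5.0 gap 0.011842087987284866 F [ 1.2 -0.  -0.2] tcp [ 0.4275 -0.1477  0.1326]
[ 0.54241011 -0.16525132  0.131     ]
[ 0.52277723 -0.15051151  0.131     ]
[ 0.52646781 -0.1780287   0.131     ]
[ 0.46389842 -0.15557907  0.131     ]
[ 0.51973816 -0.16172173  0.1291035 ]
[ 0.50716459 -0.15929828  0.12803466]
[ 0.47777029 -0.15614367  0.12705146]
```

Request:
servo_tool(
  rotation=[
    [0,0,0],
    [0,0,0],
    [0,0,0],
    [0,0,0],
    [0,0,0],
    [0,0,0],
    [0,0,0],
  ],
  linear=[
    [0,0,25],
    [0,0,50],
    [0,0,70],
    [0,0,85],
    [0,0,94],
    [4,0,94],
    [9,0,94],
  ],
  fingers=[0,0,0,0,0,0,0],
)

```text
clock: 5.7
tcp_pos: [0.4371, -0.1493, 0.0393]
eef_rot: [[0.987, -0.163, -0.0], [-0.163, -0.987, 0.001], [-0.001, -0.001, -1.0]]
contact_force: [1.0, 0.2, -0.1]
finger_gap: 0.0119
```

```bash
python3 -c "
from h import *
grab('wrist','w4');grab('top','t4');grab('scene','s4')
crop('t4',300,160,410,260,6); crop('s4',180,190,300,300,6)
plan([.527,-.1642,.0385],-99.3)"
```

```text
lin [90.6 -0.1  1.3] rot [-0.03 -0.04 -0.05] q [-5.010e-01  7.100e-02  2.089e+00  1.000e-03  9.810e-01  1.233e+00] t 5.85 gap 0.011844287572806146 F [ 0.3  0.2 -0.5] tcp [ 0.4376 -0.1496  0.0397]
```

View pics/w4.png

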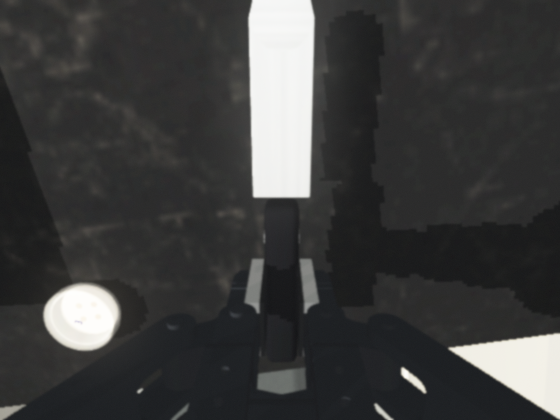

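View pics/t4_c300_160.png

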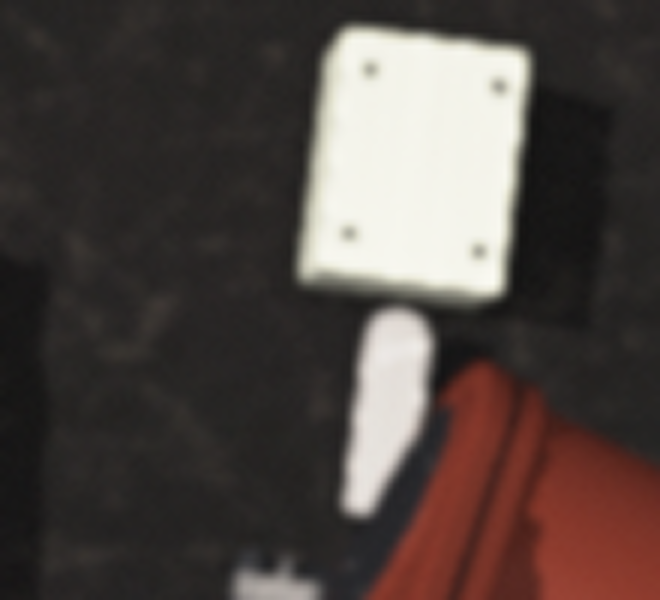

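View pics/s4_c180_190.png

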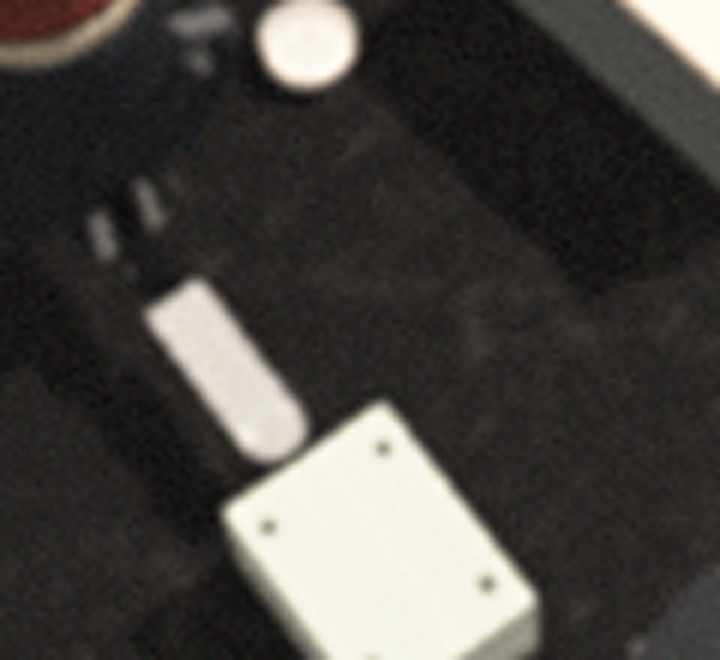

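Run:
```python
from h import *
np.set_printoptions(precision=4,suppress=True)
f=load('w4');P=cloud(f)
def fit(P,m):
    q=P[m];A=np.c_[q[:,:2]-q[:,:2].mean(0),np.ones(len(q))];c=np.linalg.lstsq(A,q[:,2],rcond=None)[0];return q.mean(0),c
m=np.zeros(P.shape[:2],bool);m[40:185,256:306]=1;m&=~np.isnan(P[...,2])
mean,c=fit(P,m);print('wrist blade',mean,'slope',c,'tool axes slope: fwd',c[:2]@[.987,-.163],'side',c[:2]@[-.163,-.987])
m=np.zeros(P.shape[:2],bool);m[205:250,272:292]=1
print('handle top',np.nanmedian(P[m],0),'table',P[100,150],P[100,420])
f=load('s4');P=cloud(f)
def ij(x,y):return int(180+x/6),int(190+y/6)
for x,y in [(200,310),(215,350),(235,390),(265,430)]: u,v=ij(x,y);print('scene blade',P[v,u])
for x,y in [(300,530),(400,470),(400,560)]: u,v=ij(x,y);print('scene holder top',P[v,u])
f=load('t4');P=cloud(f)
for x,y in [(397,330),(385,370),(375,420)]: u,v=300+x//6,160+y//6;print('top blade',P[v,u])
print('top hold',P[160+160//6,300+410//6])
```

```text
wrist blade [ 0.5052 -0.1595  0.0366] slope [-0.0013  0.0044  0.0366] tool axes slope: fwd -0.0019783691861431554 side -0.0041401323027358645
handle top [ 0.463  -0.1529  0.0496] table [ 0.5198 -0.0972 -0.0005] [ 0.4984 -0.2268  0.0003]
scene blade [ 0.4847 -0.1515  0.0365]
scene blade [ 0.5015 -0.1605  0.0379]
scene blade [ 0.5204 -0.1657  0.0368]
scene blade [ 0.5398 -0.1682  0.0382]
scene holder top [ 0.5826 -0.1887  0.0495]
scene holder top [ 0.5913 -0.1489  0.05  ]
scene holder top [ 0.6166 -0.1734  0.052 ]
top blade [ 0.5448 -0.1675  0.0402]
top blade [ 0.5312 -0.163   0.0365]
top blade [ 0.5102 -0.1571  0.0386]
top hold [ 0.6112 -0.1727  0.0515]
```

Request:
servo_tool(
  rotation=[
    [0,0,0],
    [0,0,0],
    [0,0,0],
    [0,0,0],
    [0,0,0],
    [0,0,0],
    [0,0,0],
    [0,0,0],
    [0,0,0],
    [0,0,0],
  ],
  linear=[
    [0,0,1],
    [5,0,1],
    [10,0,1],
    [15,0,1],
    [20,0,1],
    [25,0,1],
    [30,0,1],
    [35,0,1],
    [40,0,1],
    [40,0,1],
  ],
  fingers=[0,0,0,0,0,0,0,0,0,0],
)

```text
clock: 6.85
tcp_pos: [0.4778, -0.1563, 0.0389]
eef_rot: [[0.987, -0.162, 0.001], [-0.162, -0.987, 0.0], [0.001, -0.0, -1.0]]
contact_force: [-0.5, -0.7, -1.0]
finger_gap: 0.0122
```

```bash
python3 -c "
from h import *
grab('wrist','w5');grab('scene','s5');crop('s5',180,190,300,300,6)
plan([.527,-.1642,.0385],-99.3)"
```

```text
lin [50.6 -0.1  0.2] rot [-0.03 -0.02 -0.05] q [-4.740e-01  1.630e-01  1.989e+00  1.000e-03  9.890e-01  1.260e+00] t 6.95 gap 0.012436151423434285 F [ 0.3 -0.1 -0.9] tcp [ 0.477  -0.1561  0.0387]
```

View pics/w5.png

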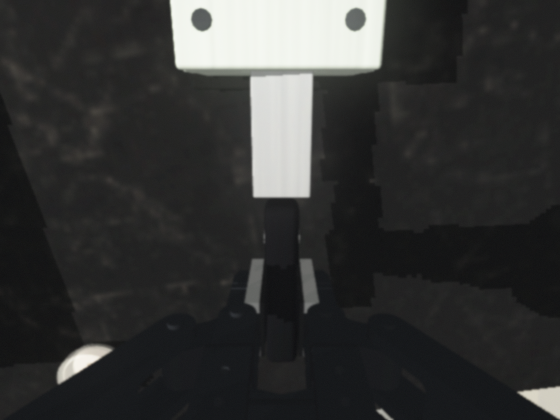

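View pics/s5_c180_190.png

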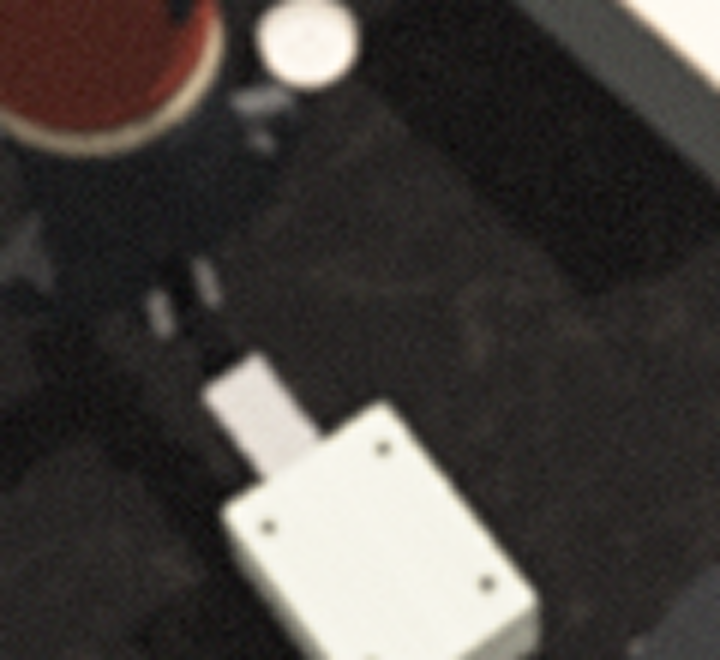

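Request:
servo_tool(
  rotation=[
    [0,0,0],
    [0,0,0],
    [0,0,0],
    [0,0,0],
    [0,0,0],
    [0,0,0],
    [0,0,0],
    [0,0,0],
    [0,0,0],
    [0,0,0],
  ],
  linear=[
    [6,0,0],
    [12,0,0],
    [18,0,0],
    [24,0,0],
    [30,0,0],
    [36,0,0],
    [41,0,0],
    [44,0,0],
    [46,0,0],
    [46,0,0],
  ],
  fingers=[0,0,0,0,0,0,0,0,0,0],
)

```text
clock: 7.95
tcp_pos: [0.5226, -0.1636, 0.0387]
eef_rot: [[0.987, -0.162, 0.0], [-0.162, -0.987, 0.001], [0.0, -0.001, -1.0]]
contact_force: [-0.4, 0.0, -1.0]
finger_gap: 0.0122
```

Request:
servo_tool(
  rotation=[
    [0,0,0],
    [0,0,0],
    [0,0,0],
    [0,0,0],
  ],
  linear=[
    [1,0,0],
    [2,0,0],
    [3,0,0],
    [3,0,0],
  ],
  fingers=[0,0,0,0],
)

```text
clock: 8.35
tcp_pos: [0.5256, -0.1641, 0.0387]
eef_rot: [[0.987, -0.162, 0.001], [-0.162, -0.987, 0.0], [0.0, -0.0, -1.0]]
contact_force: [1.1, -0.3, -0.7]
finger_gap: 0.0118
```

```bash
python3 -c "
from h import *
grab('wrist','w6')
plan([.527,-.1642,.0385],-99.3)"
```

```text
lin [ 1.5 -0.1  0.2] rot [-0.03 -0.02 -0.04] q [-4.460e-01  2.670e-01  1.864e+00  1.000e-03  1.010e+00  1.287e+00] t 8.4 gap 0.01206542336330238 F [ 0.3 -0.5 -0.1] tcp [ 0.5255 -0.164   0.0387]
```

View pics/w6.png

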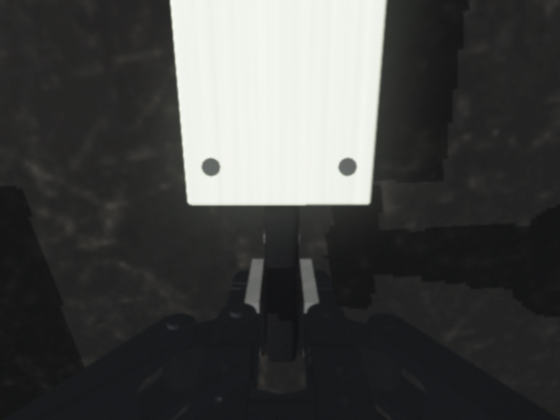

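Nearly home; creep until the force shows the stop.

Request:
servo_tool(
  rotation=[
    [0,0,0],
    [0,0,0],
    [0,0,0],
  ],
  linear=[
    [1,0,0],
    [2,0,0],
    [2,0,0],
  ],
  fingers=[0,0,0],
)

```text
clock: 8.7
tcp_pos: [0.527, -0.1643, 0.0385]
eef_rot: [[0.987, -0.162, -0.001], [-0.162, -0.987, 0.001], [-0.001, -0.001, -1.0]]
contact_force: [-1.9, 0.4, -0.3]
finger_gap: 0.0119
```

Request:
servo_tool(
  rotation=[
    [0,0,0],
    [0,0,0],
    [0,0,0],
  ],
  linear=[
    [1,0,0],
    [2,0,0],
    [2,0,0],
  ],
  fingers=[0,0,0],
)

```text
clock: 9.0
tcp_pos: [0.5271, -0.1642, 0.038]
eef_rot: [[0.987, -0.162, -0.005], [-0.162, -0.987, 0.002], [-0.006, -0.001, -1.0]]
contact_force: [-8.3, 0.2, 4.5]
finger_gap: 0.0119
```

Request:
servo_tool(
  rotation=[
    [0,0,0],
    [0,0,0],
    [0,0,0],
  ],
  linear=[
    [0,0,1],
    [0,0,2],
    [0,0,2],
  ],
  fingers=[0,0,0],
)

```text
clock: 9.3
tcp_pos: [0.527, -0.1642, 0.0358]
eef_rot: [[0.987, -0.162, -0.005], [-0.162, -0.987, 0.002], [-0.006, -0.001, -1.0]]
contact_force: [-1.6, -0.2, 0.9]
finger_gap: 0.0121
```

Request:
servo_tool(
  rotation=[
    [0,0,0],
    [0,0,0],
    [0,0,0],
    [0,0,0],
    [0,0,0],
    [0,0,0],
    [0,0,0],
  ],
  linear=[
    [0,0,0],
    [0,0,0],
    [0,0,0],
    [0,0,0],
    [0,0,0],
    [0,0,0],
    [0,0,0],
  ],
  fingers=[0.2,0.3,0.4,0.5,0.6,0.6,0.6],
)

```text
clock: 10.0
tcp_pos: [0.527, -0.1642, 0.0358]
eef_rot: [[0.987, -0.162, -0.005], [-0.162, -0.987, 0.002], [-0.006, -0.001, -1.0]]
contact_force: [-0.8, -0.4, -0.3]
finger_gap: 0.0513
```

```bash
python3 -c "
from h import *
grab('wrist','w7');
plan([.527,-.1642,.18],-99.3)"
```

```text
lin [-8.000e-01 -1.000e-01 -1.442e+02] rot [-0.06  0.33 -0.03] q [-4.450e-01  2.790e-01  1.856e+00 -1.000e-03  1.013e+00  1.289e+00] t 10.05 gap 0.05141548928313697 F [0.5 1.  0.1] tcp [ 0.527  -0.1642  0.0358]
```

View pics/w7.png

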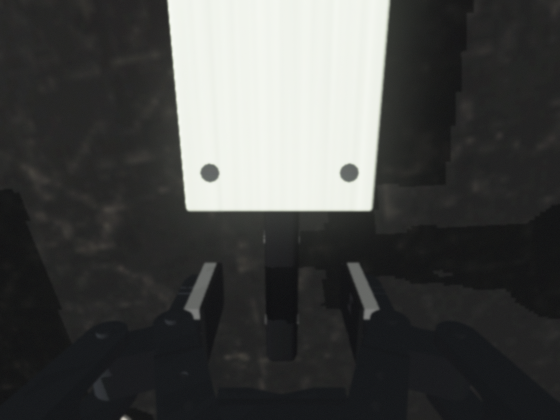

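Request:
servo_tool(
  rotation=[
    [0,0,0],
    [0,0,0],
    [0,0,0],
    [0,0,0],
    [0,0,0],
    [0,0,0],
  ],
  linear=[
    [0,0,-10],
    [0,0,-30],
    [0,0,-60],
    [0,0,-100],
    [0,0,-144],
    [0,0,-144],
  ],
  fingers=[0.6,0.6,0.6,0.6,0.6,0.6],
)

```text
clock: 10.65
tcp_pos: [0.532, -0.1664, 0.1884]
eef_rot: [[0.987, -0.162, 0.007], [-0.162, -0.987, -0.004], [0.007, 0.003, -1.0]]
contact_force: [0.7, -0.5, 1.0]
finger_gap: 0.0513
```

Run:
```python
from h import *
grab('wrist','w8');grab('scene','s8');crop('s8',180,190,300,300,6)
# bar: average wrist+top
b=(np.array([.460,.1323])+np.array([(.4624+.4546)/2,(.174+.0995)/2]))/2;print('bar',b)
plan([b[0],b[1],.18],-5)
plan([b[0],b[1],.18],175)
```

```text
bar [0.45925  0.134525]
lin [-117.3 -284.3    2.4] rot [-6.000e-02  7.000e-02 -9.433e+01] q [-4.440e-01  9.300e-02  1.764e+00 -1.000e-03  1.286e+00  1.289e+00] t 10.75 gap 0.051430774477460264 F [-1.   0.1 -0.4] tcp [ 0.5289 -0.165   0.1823]
lin [-117.3 -284.3    2.4] rot [7.000e-02 6.000e-02 8.567e+01] q [-4.440e-01  9.300e-02  1.764e+00 -1.000e-03  1.286e+00  1.289e+00] t 10.75 gap 0.051430774477460264 F [-1.   0.1 -0.4] tcp [ 0.5289 -0.165   0.1823]
```

View pics/w8.png

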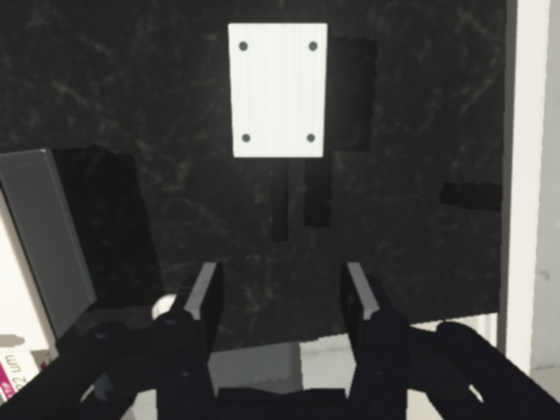

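View pics/s8_c180_190.png

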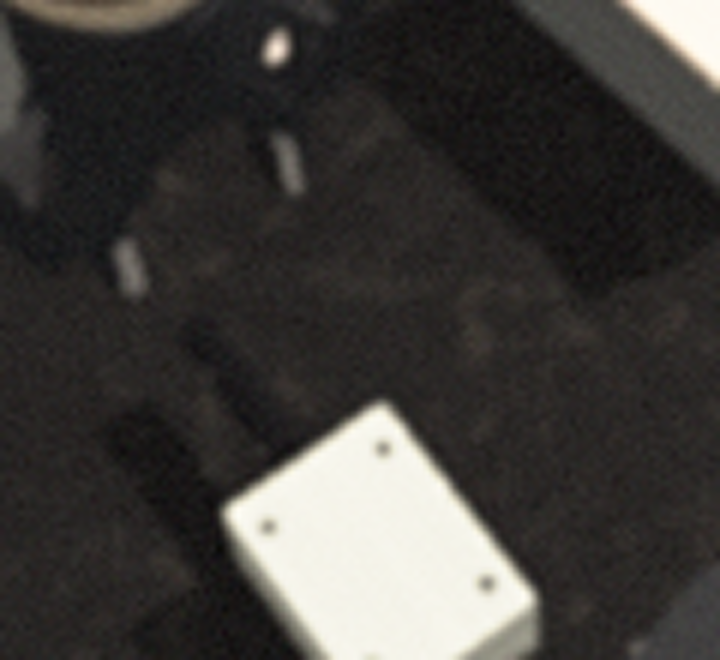

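Request:
servo_tool(
  rotation=[
    [0,0,-8],
    [0,0,-16],
    [0,0,-24],
    [0,0,-32],
    [0,0,-40],
    [0,0,-48],
    [0,0,-56],
    [0,0,-64],
    [0,0,-72],
    [0,0,-80],
    [0,0,-88],
    [0,0,-92],
  ],
  linear=[
    [-5,-20,0],
    [-15,-45,0],
    [-25,-70,0],
    [-35,-95,0],
    [-45,-120,0],
    [-55,-145,0],
    [-65,-170,0],
    [-77,-195,0],
    [-90,-220,0],
    [-102,-250,0],
    [-112,-275,0],
    [-117,-284,0],
  ],
  fingers=[0.5,0.5,0.5,0.5,0.5,0.5,0.5,0.5,0.5,0.5,0.5,0.5],
)

```text
clock: 11.95
tcp_pos: [0.4576, 0.1362, 0.1808]
eef_rot: [[0.121, 0.993, -0.005], [0.993, -0.121, 0.0], [-0.0, -0.005, -1.0]]
contact_force: [-0.4, -0.5, 1.1]
finger_gap: 0.0428
```

Request:
servo_tool(
  rotation=[
    [0,0,0],
    [0,0,0],
  ],
  linear=[
    [0,0,0],
    [0,0,0],
  ],
  fingers=[0.5,0.5],
)

```text
clock: 12.15
tcp_pos: [0.4566, 0.1361, 0.1795]
eef_rot: [[0.122, 0.993, -0.007], [0.993, -0.122, -0.0], [-0.001, -0.007, -1.0]]
contact_force: [-0.3, 0.3, 0.6]
finger_gap: 0.0432
```

Run:
```python
from h import *
np.set_printoptions(precision=4,suppress=True)
grab('wrist','w9');plan([.4593,.1335,.092],-3)
f=load('w8')
for n,u,v,z in [('hend',280,241,.046),('screwFR',311,138,.052),('FL',234,157,.052),('FR',324,157,.052)]:print(n,w(f,u,v,z=z))
```

```text
lin [-1.8  3.1 87.8] rot [-0.38  0.04 -4.03] q [ 0.123 -0.091  1.952  0.001  1.286  0.245] t 12.2 gap 0.04255837202887739 F [0.5 0.2 0.1] tcp [0.457  0.1357 0.1798]
hend [ 0.4883 -0.1575  0.046 ]
screwFR [ 0.5716 -0.1955  0.052 ]
FL [ 0.5668 -0.1339  0.052 ]
FR [ 0.5554 -0.2035  0.052 ]
```

View pics/w9.png

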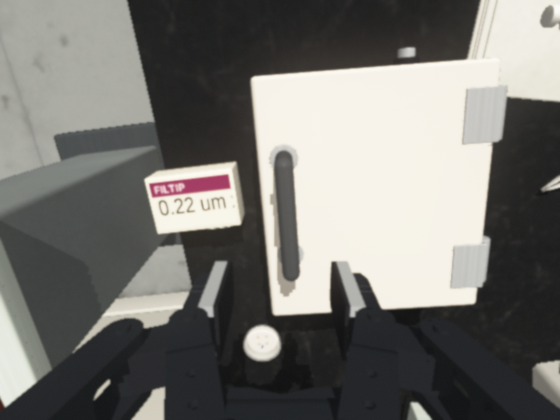

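Run:
```python
from h import *
np.set_printoptions(precision=4,suppress=True)
f=load('w9');P=cloud(f)
a=w(f,283.5,158,z=.107);b=w(f,290.5,272,z=.107);print(a,b,(a+b)/2,np.degrees(np.arctan2(a[0]-b[0],a[1]-b[1])))
for u,v in [(286,190),(288,220),(289,250)]: print(P[v,u])
for c in [(253,76),(497,60),(477,305),(271,315)]: print(w(f,*c,z=.079))
m=(a+b)/2
plan([m[0],m[1],.092],-3.5)
```

```text
[0.4605 0.1776 0.107 ] [0.456  0.1007 0.107 ] [0.4583 0.1392 0.107 ] 3.388561925141795
[0.4598 0.159  0.1124]
[0.4588 0.1395 0.1118]
[0.4571 0.1195 0.1127]
[0.4469 0.2272 0.079 ]
[0.6    0.2179 0.079 ]
[0.5955 0.0403 0.079 ]
[0.4351 0.0499 0.079 ]
lin [ 3.7  1.4 87.8] rot [-0.38  0.04 -3.53] q [ 0.123 -0.091  1.952  0.001  1.286  0.245] t 12.2 gap 0.04255837202887739 F [0.5 0.2 0.1] tcp [0.457  0.1357 0.1798]
```

Request:
servo_tool(
  rotation=[
    [0,0,-2],
    [0,0,-3.5],
    [0,0,-3.5],
    [0,0,-3.5],
    [0,0,-3.5],
    [0,0,-3.5],
    [0,0,-3.5],
  ],
  linear=[
    [2,2,25],
    [2,2,45],
    [2,2,60],
    [2,2,75],
    [2,2,85],
    [2,2,89],
    [2,2,89],
  ],
  fingers=[0.5,0.5,0.5,0.5,0.5,0.5,0.5],
)

```text
clock: 12.9
tcp_pos: [0.4585, 0.137, 0.0904]
eef_rot: [[0.063, 0.998, -0.008], [0.998, -0.063, -0.0], [-0.001, -0.008, -1.0]]
contact_force: [-1.1, -0.1, -0.1]
finger_gap: 0.0426
```

Request:
servo_tool(
  rotation=[
    [0,0,0],
    [0,0,0],
    [0,0,0],
    [0,0,0],
    [0,0,0],
    [0,0,0],
    [0,0,0],
  ],
  linear=[
    [0,0,0],
    [0,0,0],
    [0,0,0],
    [0,0,0],
    [0,0,0],
    [0,0,0],
    [0,0,0],
  ],
  fingers=[0.25,0,0,0,0,0,0],
)

```text
clock: 13.6
tcp_pos: [0.4597, 0.137, 0.0913]
eef_rot: [[0.063, 0.998, -0.005], [0.998, -0.063, -0.0], [-0.001, -0.005, -1.0]]
contact_force: [4.9, -1.7, 4.1]
finger_gap: 0.0099
```

Run:
```python
from h import *
grab('wrist','w10')
plan([.4593,.1335,.092],-3)
# arc: hinge relative to bar grip (+142,-38) in lid frame; print bar shift in tool (x=+ydes, y=xdes, z=down)
for th in [.02,.05,.08,.12,.16,.2]:
    print(th,np.round([142-142*np.cos(th)+38*np.sin(th),142*np.sin(th)-38*(1-np.cos(th))],1),np.degrees(th).round(2))
```

```text
lin [-3.5 -0.2 -0.7] rot [-0.28  0.03 -0.59] q [0.125 0.029 2.018 0.    1.1   0.187] t 13.65 gap 0.009929846513939472 F [ 5.1 -2.   4.4] tcp [0.4597 0.137  0.0913]
0.02 [0.8 2.8] 1.15
0.05 [2.1 7. ] 2.86
0.08 [ 3.5 11.2] 4.58
0.12 [ 5.6 16.7] 6.88
0.16 [ 7.9 22.1] 9.17
0.2 [10.4 27.5] 11.46
```

View pics/w10.png

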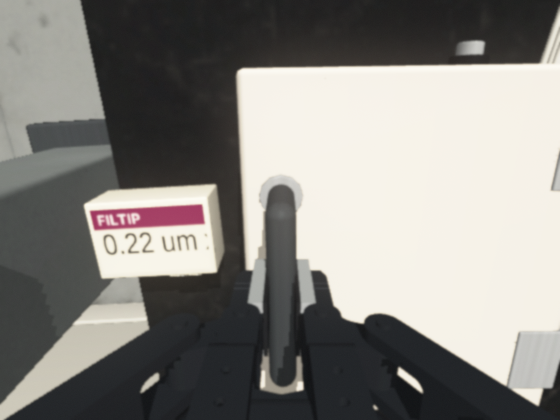

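Request:
servo_tool(
  rotation=[
    [0.4,0,0],
    [0.8,0,0],
    [1.3,0,0],
    [1.7,0,0],
    [2.1,0,0],
    [2.6,0,0],
    [3,0,0],
    [3.4,0,0],
    [3.9,0,0],
    [4.3,0,0],
    [4.7,0,0],
    [5.1,0,0],
  ],
  linear=[
    [0,0.2,-1],
    [0,0.3,-2],
    [0,0.5,-3],
    [0,0.7,-4.2],
    [0,0.9,-5.3],
    [0,1.1,-6.4],
    [0,1.4,-7.5],
    [0,1.6,-8.5],
    [0,1.8,-9.6],
    [0,2,-10.7],
    [0,2.3,-11.7],
    [0,2.5,-12.8],
  ],
  fingers=[0,0,0,0,0,0,0,0,0,0,0,0],
)

```text
clock: 14.85
tcp_pos: [0.4621, 0.1368, 0.1036]
eef_rot: [[0.063, 0.994, -0.094], [0.998, -0.062, 0.005], [-0.001, -0.094, -0.996]]
contact_force: [5.2, -1.2, -3.9]
finger_gap: 0.0097
```

Run:
```python
from h import *
grab('wrist','w11')
plan([.4593,.1335,.092],-3)
```

```text
lin [-3.5 -1.6 12. ] rot [-5.44 -0.   -0.6 ] q [0.113 0.086 1.934 0.017 1.215 0.169] t 14.9 gap 0.009611286214492212 F [ 4.6 -0.8 -2.8] tcp [0.4622 0.1368 0.1038]
```

View pics/w11.png

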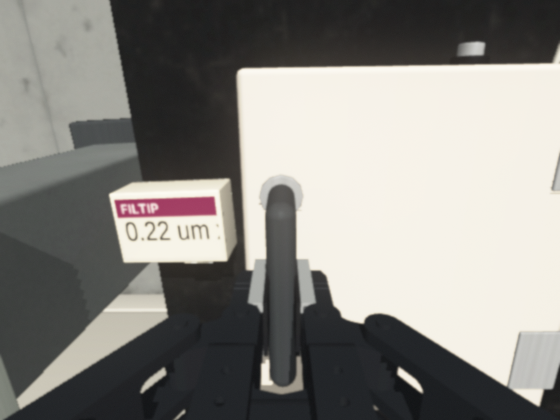

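Request:
servo_tool(
  rotation=[
    [0.6,0,0],
    [1.2,0,0],
    [1.8,0,0],
    [2.4,0,0],
    [3,0,0],
    [3.6,0,0],
    [4.2,0,0],
    [4.8,0,0],
    [5.4,0,0],
    [6,0,0],
    [6,0,0],
    [6,0,0],
  ],
  linear=[
    [0,0.2,-1.5],
    [0,0.4,-3],
    [0,0.6,-4.5],
    [0,0.9,-6],
    [0,1.2,-7.5],
    [0,1.5,-9],
    [0,1.8,-10.4],
    [0,2.1,-11.9],
    [0,2.5,-13.4],
    [0,2.8,-14.8],
    [0,2.8,-14.8],
    [0,2.8,-14.8],
  ],
  fingers=[0,0,0,0,0,0,0,0,0,0,0,0],
)

```text
clock: 16.1
tcp_pos: [0.4663, 0.1367, 0.1177]
eef_rot: [[0.063, 0.978, -0.198], [0.998, -0.062, 0.012], [-0.0, -0.198, -0.98]]
contact_force: [5.2, 0.5, -6.3]
finger_gap: 0.0099
```

Run:
```python
from h import *
np.set_printoptions(precision=4,suppress=True)
grab('wrist','w12');grab('scene','s12');grab('top','t12');crop('s12',190,110,390,310,4);crop('t12',185,150,405,310,3.6)
plan([.4593,.1335,.092],-3)
P=cloud(load('w12'))
m=np.zeros(P.shape[:2],bool);m[100:220,330:500]=1;q=P[m];q=q[~np.isnan(q).any(1)]
A=np.c_[q[:,:2]-q[:,:2].mean(0),np.ones(len(q))];c=np.linalg.lstsq(A,q[:,2],rcond=None)[0]
print('lid slope deg/rad',np.arctan(np.hypot(*c[:2])),c,q.mean(0))
```

```text
lin [-3.6 -1.6 26.5] rot [-11.43  -0.04  -0.6 ] q [0.1   0.159 1.835 0.033 1.345 0.153] t 16.25 gap 0.009749641983668397 F [ 5.7 -0.8 -5.8] tcp [0.4663 0.1366 0.1177]
lid slope deg/rad 0.1896304446459223 [-0.1916  0.0114  0.0942] [0.5221 0.1846 0.0942]
```

View pics/w12.png

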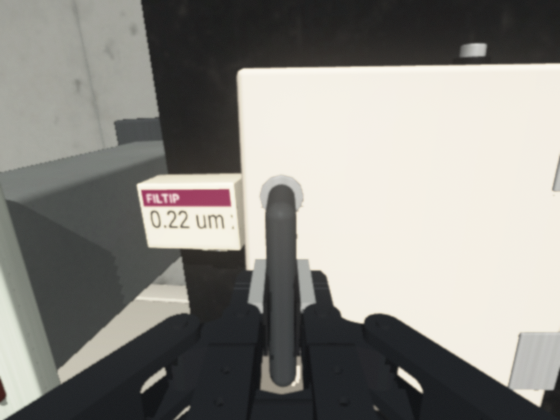

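View pics/s12_c190_110.png

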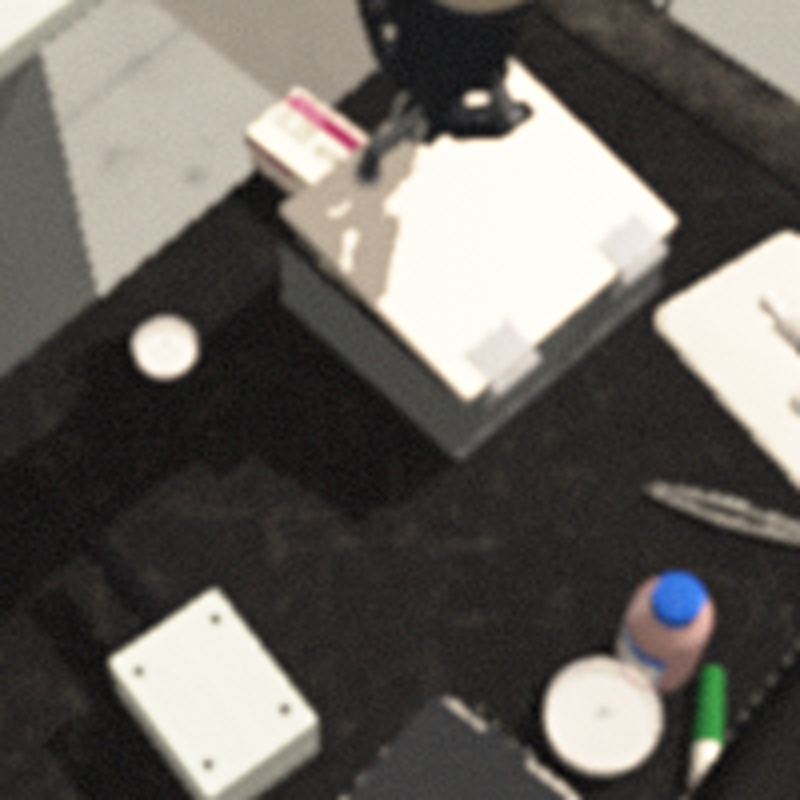

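View pics/t12_c185_150.png

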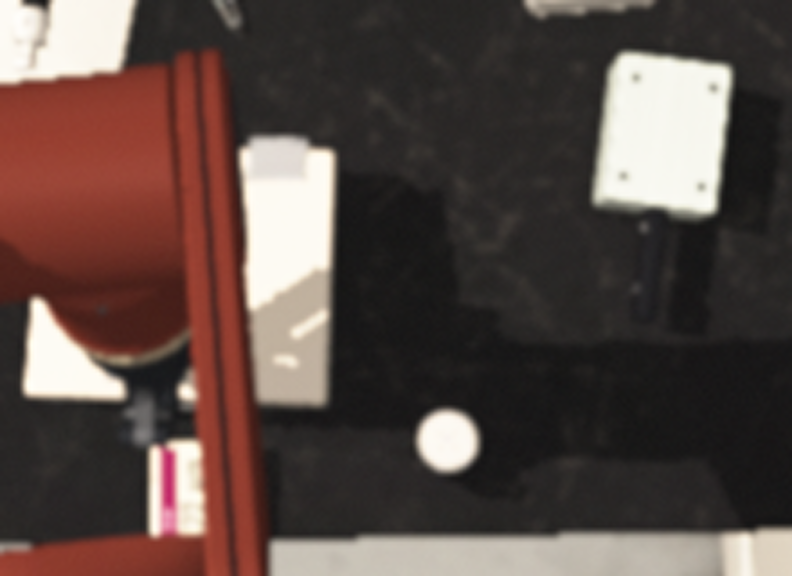

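```bash
python3 -c "
from workcell import ctrl
print(abs(ctrl.state()['joint_vel']).max()); print(ctrl.job_done())"
```

```text
0.002986217300024699
the job is handed in; nothing more can be done
None
```

I put the spatula in the holder slot and let go of it. Then I pulled the lid free by its bar and handed the job in at about 16 s, still holding the lid ajar. The hand-in gives no verdict, so the results below are from my own checks.

- **Spatula:** I slid it in blade first until the force showed the stop (about 8 N), then lowered it about 2 mm and opened the fingers. The wrist picture after release showed the handle against the block, with its end about 74 mm from the front face (75 mm expected). The last top picture still showed it there.
- **Lid:** The lid angle fitted from the depth image was 0.19 rad, a gap of about 30 mm. The bar was still between the pads (9.7 mm opening), with about 6 N each of sideways and downward force on the tool. The largest joint speed at hand-in was about 0.003 rad/s.
- **Bystanders:** The bottle, dish and carton looked unmoved in the last pictures. I judged that by eye and did not measure it.

No check failed. The only disagreements were differences of about 1–6 mm between the cameras. The largest was the bar's position along its own length, where I aimed between the readings.

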